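# Catch a dose of laundry tablets from the dispenser

## Robot

A 7-joint arm with a two-finger parallel gripper is mounted at the origin on the work surface. World frame = base frame: x ahead of the robot, y to its left, z up, the work surface at z = 0. Lengths are in m, angles in rad, forces in N, time in s.
With the tool pointing down it reaches from about 0.4 to 0.85 m from the base axis. Payload 4.4 kg.
Tool frame: the origin (TCP) lies midway between the tips of the shut fingers; the grasp point (between the pads) lies ctrl.grip_depth behind it (ctrl.grip_depth is the distance from the TCP to the grasp point, in m); z points along the fingers, y is the line along which they close (so a half turn about z gives the same grasp; the last joint's range is limited). The gripper opens to 94 mm and grips with 3 to 60 N. Pads are 16 mm wide; open, the fingers measure 119 mm over their backs; the gripper's body (75 mm by 177 mm) begins 78 mm behind the grasp point.
Start: joints at [1.257, 0.628, 0.038, 1.517, -0.027, 0.996, -0.02], TCP at [0.159, -0.63, 0.205] pointing down, gripper open.
Joint ranges: [-3.06, 3.06], [-0.37, 2.12], [-1.25, 1.32], [0.18, 2.47], [-1.1, 4.24], [0.23, 1.98], [-2.94, 2.94]. Speed limits (rad/s): [2.57, 2.57, 3.14, 3.14, 3.14, 3.14, 3.14].

## Interface

Orientations are given as [roll, pitch, yaw] about the fixed x, y, z axes, in that order (R = Rz(yaw) Ry(pitch) Rx(roll)).
In Python, from bench import ctrl, imaging gives the robot as it stands.
- The arm moves only by the shell command python3 -m crank 'ROWS' [OPENING] [FORCE]. ROWS is a JSON object of lists of equal length, an entry for each row: "slide": the shift along the tool's x, y, z in mm, a list of three; "turn": the turn, a rotation vector about the tool's x, y, z in rad, a list of three. A call has 1 to 20 rows; each row is the pose to reach, as a shift and turn from the pose commanded when the call began, along the tool's axes at that moment; what a row does not reach only later rows make up. A row lasts 1/10 s, in which the tool goes at most 50 mm and 8.59 degrees, less where a joint would pass 70% of its speed; a pose out of reach is approached as far as the arm can. A call with a gripper value outside its range is refused whole. OPENING is the opening, from 0 (shut) to 1 (fully open), set as the call begins (- or left out, the last holds). The fingers move at their own pace and stop on an object; FORCE is the grip in N (left out, the last holds). Time passes only in rows, so rows that repeat a pose let the fingers close. It gives the time, the measured TCP pose, the force, the opening and the grip force at its end, in the units of the state.
- ctrl.state(): the state, without advancing time (a new reading comes with each control period).
- imaging.snapshot(name): name is "side" or "top" or "wrist"; returns a dict with "img" (400x640x3 uint8, red, green, blue), "intrinsics" (3x3 intrinsics, pixels), "dist" ([k1, k2, p1, p2, k3] as OpenCV has them; the pictures are not rectified), "R" (3x3) and "t" (3): a world point X has camera coordinates R X + t. Camera axes: x right, y down, z forward; pixel columns grow to the right and rows downward; lengths in m; the calibration is good to about 2 mm. A picture is of the moment at which its call begins. There is no depth.
- ctrl.close_job(): hands the job in; it is judged then, once.
The state is a dict: "time": time; "q": joint angles; "joint_velocities": joint speeds; "joint_torque": joint torques, N m; "tool_pos": TCP position; "tcp_rot": TCP orientation; "wrist_force": force on the tool from outside, world axes, zero at the start; "wrist_torque": the same for the moment, N m; "width": opening from 0.0 (shut) to 1.0 (fully open); "grasp_force": force on a finger pad.
Only numpy, scipy, OpenCV 4.12 (cv2) and the standard library are available. Lean on these libraries where they do the work, as an engineer would, in place of code of your own. Each camera call takes 0.05 s, during which the arm holds its last target. There are 200 camera calls.

## Task

Lift the loose lid off the white enamel pot and lay it knob up on the middle of the square grey mat, then hold the pot by its handle under the tablet dispenser's spout and press its side gently against the red lever pad, keeping it there until all three tablets have slid into the pot and none is spilled. Then stand the pot with the tablets upright in the middle of the round teal mat and let go, leaving the other things on the counter as they are.

Things in the scene. Friction and masses are not known exactly. Their poses are not given: they have to be found in the camera images.
- dispenser: White countertop tablet dispenser, 300 mm deep, 130 mm wide, 345 mm tall, fixed. Origin on the counter plumb under the lip of its chute; z up, its front is its own -x. Base plate 14 mm thick from x=-95 to 205 mm; column behind x=99 mm. Pressing on it with more than 20 N would bend its lever. The points named below are fixed to it and share its axes.
- lip (a point): Lower end of the 45 mm wide steel chute, middle of its floor, 190 mm up. The chute slopes down to here by 35 degrees and pours towards -x. Three tablets lie in it in a row behind a red gate. When the lever is pressed home the gate sinks, and the tablets slide out one after the other within a second or two; it springs shut when let go.
- spout (a point): Middle of the spout's opening, 161 mm up and 24 mm in front of the lip; the opening is 47 mm along x and 44 mm along y. The tablets fall through here. The rim of a pot held in the bay below has to be 125 to 150 mm up: above the lever's pad and clear below the spout.
- pad_rest (a point): Nominal middle of the front face of the lever's red pad at rest, 9 mm behind the lip, 118 mm up; does not follow the lever. The pad is a level bar along y, 76 mm long, 16 mm thick. Its reach is set by a thumbscrew: the real face is up to 9 mm nearer the front or further back, so feel for it.
- pad_home (a point): Nominal middle of the pad's front face with the lever pressed home against its stop: 25 mm further to +x than pad_rest and 14 mm lower. It takes about 2.5 N to start the sprung lever and about 5 N just before the stop; then it goes hard. The gate frees the tablets only in about the last 4 mm of travel. The same setting of up to 9 mm applies.
- canopy (a point): Middle of the front edge of the clear canopy over the catching bay, 121 mm in front of the lip; underside 241 mm up, 100 mm wide. Below it a clear sloping deflector stands 50 to 77 mm in front of the lip. A gripper pointing straight down hits the canopy when a pot is in the bay; one coming from the front and leaning back by 30 to 40 degrees fits.
- pot: White enamel pot with blue rim, 100 mm outer diameter, 85 mm tall, wall 3 mm, floor 4 mm, about 0.2 kg. Origin at the centre of its underside, z up. Its blue handle is on its -x side.
- handle (a point): Point to grip on the pot's handle, 84 mm from the pot's axis and 50 mm above its underside (axes as the pot's). The handle is an upright square bar, 14 by 14 mm, from 18 to 76 mm above the underside, joined to the wall by an arm at top and foot; the fingers close along the pot's y.
- lid: Loose round lid lying on the pot, blue with a black knob, 106 mm diameter, about 0.1 kg. Origin at the centre of its underside, the face of a plug 86 mm wide and 5 mm deep in the pot's mouth; the flange above is 4 mm thick. On the pot the origin is 80 mm above the pot's underside. Knob on its axis, 24 mm in diameter, from 15 to 37 mm above the origin.
- tablet1: Lowest of three round white tablets with a blue core, 36 mm diameter, 16 mm thick, 25 g, origin at the centre of its underside, z along its axis. At the start it leans on the gate in the chute.
- tablet2: Middle tablet, same as tablet1.
- tablet3: Top tablet, same as tablet1.
- lidmat: Square grey mat with ribs, 160 by 160 mm, 4 mm thick, stuck to the counter; origin at the centre of its underside.
- potmat: Round teal mat, 160 mm diameter, 4 mm thick, stuck to the counter; origin at the centre of its underside.
- softener: Blue softener bottle, 80 mm diameter, 210 mm tall, origin at the centre of its underside. Leave alone.
- sprayer: White and orange spray bottle, 64 mm diameter, 193 mm tall, origin at the centre of its underside. Leave alone.
- pegtray: Low grey tray of wooden pegs, 110 by 80 mm, 35 mm tall, origin at the centre of its underside. Leave alone.
- brush: Wooden brush lying flat along its x, about 200 mm long, under 40 mm high. Leave alone.
- scoop: Small orange measuring cup, 60 mm diameter, 50 mm tall, origin at the centre of its underside. Leave alone.
- carton: Cardboard tablet carton, 70 by 130 mm, 100 mm tall, origin at the centre of its underside. Leave alone.
Not all that is in view belongs to the job. Of the things shaped like the potmat, the teal one is meant.

How it is judged:
By the outcome, as a careful person would: the job done as asked, in the order asked, and still so for the second after the job is handed in, with the robot touching nothing.
It also fails if it takes over 70 s, if anything falls off the work surface, if the arm or the gripper's body presses on something with over 40 N, if the wrist force passes 120 N, or if a joint passes its speed limit or range.

## Working session

There is one attempt and no reset: what is moved stays moved. The work goes in short steps, Python scripts to look and compute and a shell command to move; the robot and the scene stay as the last step left them, time stands still between calls to the robot, and variables do not carry over. Pictures are saved under pics/ and viewed, at most 10 in all, crops included, and the job is handed in when it is done.

```bash
ls; mkdir -p pics
python3 - <<'E'
from bench import ctrl, imaging
import cv2, numpy as np
print(ctrl.state(), ctrl.grip_depth)
for n in ("side","top","wrist"):
    s=imaging.snapshot(n); np.savez(f"{n}0.npz",**s); cv2.imwrite(f"pics/{n}0.png",s["img"][:,:,::-1])
    print(n,np.round(s["intrinsics"],1).tolist(),np.round(s["R"],3).tolist(),np.round(s["t"],3),np.round(s["dist"],3), np.round(-s["R"].T@s["t"],3))
a=cv2.imread("pics/side0.png");b=cv2.imread("pics/top0.png")
E
```

```text
pics
{'time': 0.0, 'q': array([ 1.25718992,  0.62931985,  0.03844521,  1.51836382, -0.02698162,
        0.99633468, -0.0199753 ]), 'joint_velocities': array([ 2.83079877e-04,  1.27576391e-04,  8.43202871e-04, -7.41852774e-05,
        3.86186338e-04,  5.22288117e-04,  1.07916269e-03]), 'joint_torque': array([-2.45699966e-04, -5.49721205e+01,  1.14368923e+00, -1.86633164e+01,
       -5.21179195e-02,  2.35145440e-02,  1.51877180e-04]), 'tool_pos': array([ 0.15928332, -0.629478  ,  0.20457259]), 'tcp_rot': array([-3.13968551e+00,  4.12777315e-05,  2.47838610e-01]), 'wrist_force': array([ 0.41601837, -0.01548884,  0.06700001]), 'wrist_torque': array([-0.04044366,  0.0012222 ,  0.00032703]), 'grasp_force': 0.0, 'width': 0.9989525655082588} 0.0188
side [[377.6, 0.0, 315.6], [0.0, 377.6, 202.1], [0.0, 0.0, 1.0]] [[-1.0, -0.02, -0.008], [-0.008, 0.702, -0.712], [0.02, -0.712, -0.702]] [0.492 0.207 1.107] [-0.087  0.     0.     0.     0.   ] [0.472 0.653 0.929]
top [[421.6, 0.0, 317.6], [0.0, 421.6, 206.3], [0.0, 0.0, 1.0]] [[-0.012, -1.0, -0.009], [-0.998, 0.012, -0.059], [0.059, 0.008, -0.998]] [-0.096  0.484  1.606] [0.032 0.    0.    0.    0.   ] [ 0.387 -0.115  1.631]
wrist [[357.7, 0.0, 316.4], [0.0, 357.7, 203.6], [0.0, 0.0, 1.0]] [[0.244, -0.97, 0.0], [-0.931, -0.234, 0.279], [-0.271, -0.068, -0.96]] [-0.649 -0.029  0.392] [-0.055  0.     0.     0.     0.   ] [ 0.237 -0.609  0.385]
```

View pics/top0.png

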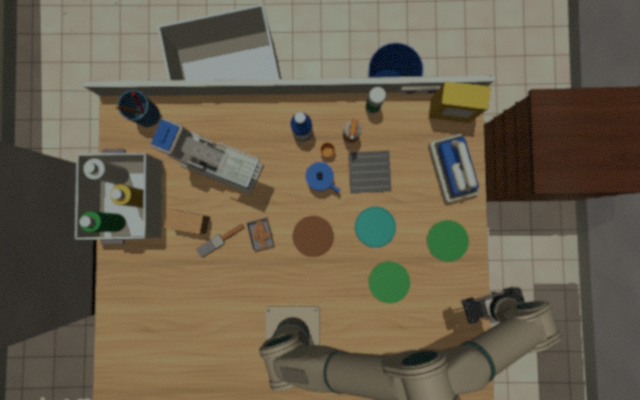

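View pics/side0.png

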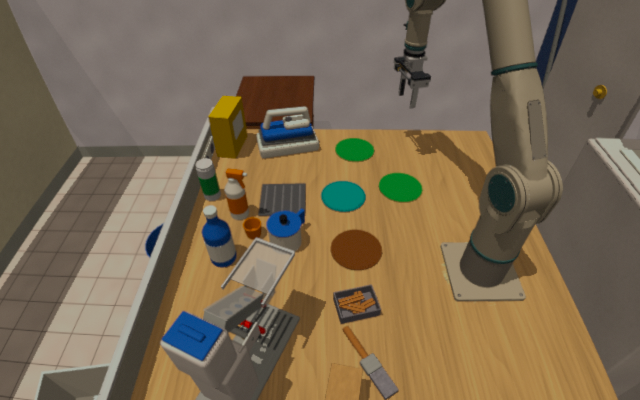

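Top view: the round mats are teal (375,227), green (389,282), green (447,241) and brown (313,236). The teal one at (375,227) fits by colour. The square ribbed grey mat is at (370,172), the pot with its blue lid at (320,178) with the handle towards (337,190), and the dispenser spans (165,135)-(262,170) with its front to the right. Next I'll enlarge these to confirm.

```bash
cat > h.py <<'E'
import numpy as np, cv2
from bench import ctrl, imaging
from scipy.spatial.transform import Rotation as Ro
def ray(s,uv):
    p=cv2.undistortPoints(np.array(uv,float).reshape(-1,1,2),s["intrinsics"],s["dist"]).reshape(-1,2)
    d=np.c_[p,np.ones(len(p))]@s["R"]; return -s["R"].T@s["t"], d/np.linalg.norm(d,axis=1)[:,None]
def plane(s,uv,z):
    c,d=ray(s,uv); return c+d*((z-c[2])/d[:,2:3])
def tri(s1,u1,s2,u2):
    a,d=ray(s1,u1);b,e=ray(s2,u2);d=d[0];e=e[0]
    k=np.linalg.lstsq(np.c_[d,-e],b-a,rcond=None)[0];p=a+k[0]*d;q=b+k[1]*e
    return (p+q)/2,np.linalg.norm(p-q)
def proj(s,X):
    return cv2.projectPoints(np.array(X,float).reshape(-1,1,3),cv2.Rodrigues(s["R"])[0],s["t"],s["intrinsics"],s["dist"])[0].reshape(-1,2)
def mask(s,lo,hi): return cv2.inRange(cv2.cvtColor(s["img"],cv2.COLOR_RGB2HSV),lo,hi)
def blobs(m,amin=30):
    n,l,st,c=cv2.connectedComponentsWithStats(m)
    return [(st[i,4],c[i].round(1).tolist(),st[i,:4].tolist()) for i in range(1,n) if st[i,4]>=amin]
def pose():
    st=ctrl.state(); return st["tool_pos"],Ro.from_euler("xyz",st["tcp_rot"]).as_matrix(),st
def rel(p,R):  # target TCP pose -> slide mm, turn from the present measured pose
    p0,R0,_=pose(); print("slide",np.round(R0.T@(np.array(p)-p0)*1000,1),"turn",np.round(Ro.from_matrix(R0.T@R).as_rotvec(),3))
E
python3 - <<'E'
from h import *
T=dict(np.load("top0.npz"));S=dict(np.load("side0.npz"))
for n,s in (("T",T),("S",S)):
    print(n,"teal",blobs(mask(s,(84,120,60),(96,255,255)),100)); print("blue",blobs(mask(s,(104,140,60),(120,255,255)),40)); print("red",blobs(mask(s,(0,180,90),(4,255,255))|mask(s,(175,150,90),(180,255,255)),4))
c1=cv2.resize(T["img"][110:210,150:410],None,fx=3,fy=3,interpolation=cv2.INTER_CUBIC)
c2=cv2.resize(S["img"][175:400,150:340],None,fx=2.66,fy=2.66,interpolation=cv2.INTER_CUBIC)[:,:]
cv2.imwrite("pics/c1.png",c1[:,:,::-1]);cv2.imwrite("pics/c2.png",c2[:,:,::-1])
E
```

```text
T teal [(np.int32(1160), [375.1, 226.6], [356, 208, 39, 38])]
blue [(np.int32(98), [387.0, 73.2], [375, 70, 24, 6]), (np.int32(62), [295.0, 126.5], [292, 119, 8, 14]), (np.int32(441), [164.6, 134.8], [153, 121, 25, 29]), (np.int32(443), [449.1, 160.6], [439, 141, 21, 53]), (np.int32(527), [319.9, 176.7], [307, 163, 31, 29])]
red []
S teal [(np.int32(1015), [342.9, 196.1], [322, 182, 43, 30])]
blue [(np.int32(523), [282.5, 130.8], [260, 121, 53, 19]), (np.int32(699), [285.0, 223.0], [267, 209, 37, 28]), (np.int32(560), [215.2, 232.2], [203, 217, 26, 30]), (np.int32(77), [153.1, 236.4], [146, 226, 15, 30]), (np.int32(52), [222.8, 263.2], [213, 259, 19, 7]), (np.int32(1614), [192.2, 335.2], [162, 312, 60, 48])]
red [(np.int32(49), [245.8, 323.4], [241, 320, 10, 8]), (np.int32(30), [261.6, 329.9], [259, 327, 6, 7])]
```

View pics/c1.png

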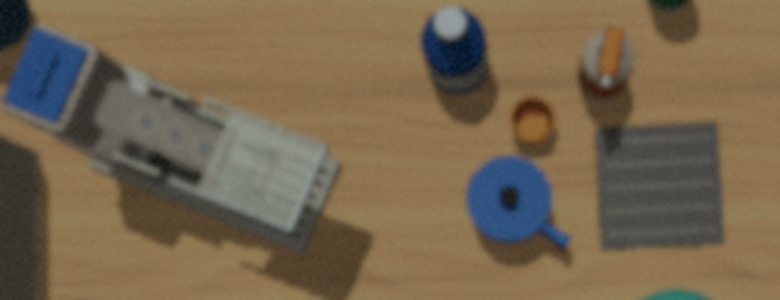

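View pics/c2.png

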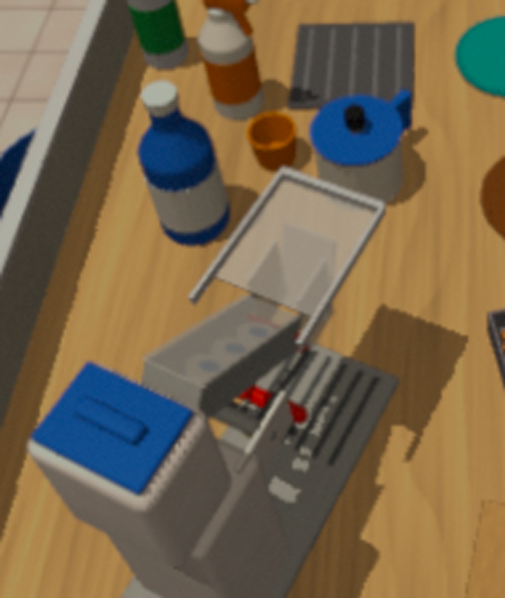

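Crop c1 confirms: blue lid with black knob at (319.7,175.7) and handle tip at (339,190). The ribbed grey mat's corners are (349,151), (389,151), (391,191), (351,193), and the teal mat sits below it. The canopy's front corners are (259,158) and (249,187) in the top view, (256,239) and (294,253) in the side view (c2).

Run:
```python
from h import *
T=dict(np.load("top0.npz"));S=dict(np.load("side0.npz"))
print("knob",tri(T,[319.7,175.7],S,[283.1,219]))
print("canL far",tri(T,[259,157.7],S,[256.4,238.9]),"near",tri(T,[249,187.3],S,[294.4,252.8]))
print("base near corner",tri(T,[252.7,192.7],S,[299.2,317.9]), plane(T,[[252.7,192.7],[263.3,164]],.014))
print("teal T,S",plane(T,[[375,226.7]],.004),plane(S,[[342.9,196.1]],.004),tri(T,[375,226.7],S,[342.9,196.1]))
q=np.array([[598,124],[717,122],[722,243],[604,248]])/3+[150,110]
w=plane(T,q,.004);print("mat",w,w.mean(0))
q=np.array([[303,24],[413,24],[411,108],[291,106]])/2.66+[150,175]
w=plane(S,q,.004);print("matS",w,w.mean(0))
print("handle tip",plane(T,[[339,190.3]],.07))
```

```text
knob (array([ 0.5903086 , -0.11121034,  0.10278977]), np.float64(0.001530235887423221))
canL far (array([0.63007397, 0.08819332, 0.24908598]), np.float64(0.004911234072344133)) near (array([0.53599531, 0.12284979, 0.24259961]), np.float64(0.0011995738433690864))
base near corner (array([ 0.53741057,  0.15134009, -0.00749708]), np.float64(0.006558977684709172)) [[0.53869119 0.14776999 0.014     ]
 [0.64951825 0.10642539 0.014     ]]
teal T,S [[ 0.40241205 -0.32133094  0.004     ]] [[ 0.40222959 -0.3158528   0.004     ]] (array([ 0.40212602, -0.32204501, -0.00187346]), np.float64(0.0006827770526141656))
mat [[ 0.69638979 -0.22740287  0.004     ]
 [ 0.69677106 -0.38130838  0.004     ]
 [ 0.53948086 -0.38444634  0.004     ]
 [ 0.53497136 -0.23257623  0.004     ]] [ 0.61690327 -0.30643345  0.004     ]
matS [[ 0.69040212 -0.37682773  0.004     ]
 [ 0.53816538 -0.37837059  0.004     ]
 [ 0.53437857 -0.21924376  0.004     ]
 [ 0.68730549 -0.22070538  0.004     ]] [ 0.61256289 -0.29878687  0.004     ]
handle tip [[ 0.53839171 -0.18217226  0.07      ]]
```

```bash
python3 -m crank '{"slide":[[0,0,-60],[40,-30,-125],[80,-62,-125],[120,-93,-125],[160,-125,-125],[200,-156,-125],[240,-188,-125],[280,-220,-125],[320,-250,-125],[360,-282,-125],[400,-314,-125],[440,-345,-125],[477,-375,-125],[477,-375,-125],[477,-375,-125],[477,-375,-125],[477,-375,-125]],"turn":[[0,0,0],[0,0,0],[0,0,0],[0,0,0],[0,0,0],[0,0,0],[0,0,0],[0,0,0],[0,0,0],[0,0,0],[0,0,0],[0,0,0],[0,0,0],[0,0,0],[0,0,0],[0,0,0],[0,0,0]]}' 1
python3 - <<'E'
from h import *
s=imaging.snapshot("wrist");np.savez("w1.npz",**s);cv2.imwrite("pics/w1.png",s["img"][:,:,::-1])
print(-s["R"].T@s["t"],ctrl.state()["q"].round(2))
E
```

```text
time: 1.85
tool_pos: [0.529, -0.1512, 0.3303]
tcp_rot: [3.141, 0.001, 0.246]
wrist_force: [0.1, 0.1, -0.3]
width: 0.999
grasp_force: 0.0
[ 0.60712933 -0.13030266  0.51057929] [ 0.32  0.37 -0.13  1.61  0.05  1.16 -1.15]
```

View pics/w1.png

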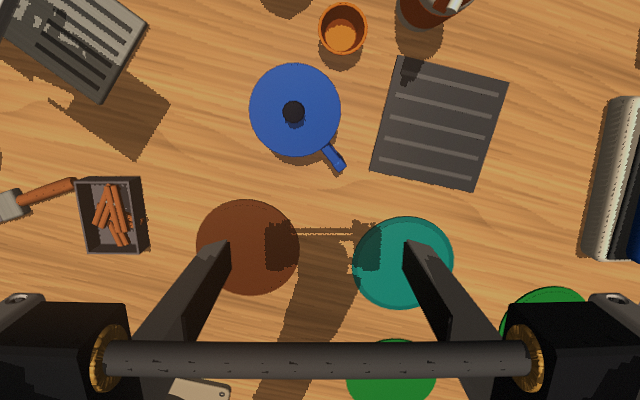

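The wrist view shows the lid at about (295,110) with its knob at (293,112), the handle at (335,157), the grey mat with corners (398,55), (508,84), (474,192), (370,168), and the teal mat at (403,263).

Run:
```python
from h import *
s=dict(np.load("w1.npz"));T=dict(np.load("top0.npz"));S=dict(np.load("side0.npz"))
m=mask(s,(104,120,50),(122,255,255)); m[:, :200]=0; m[:,400:]=0; m[200:]=0
m=cv2.morphologyEx(m,cv2.MORPH_CLOSE,np.ones((25,25)))
mo=cv2.morphologyEx(m,cv2.MORPH_OPEN,cv2.getStructuringElement(2,(41,41)))
c=max(cv2.findContours(mo,0,1)[0],key=cv2.contourArea)
w=plane(s,c.reshape(-1,2),.0885)[:,:2]; (cx,cy),r=cv2.minEnclosingCircle((w*1000).astype(np.float32)); print("lid",w.min(0)/2+w.max(0)/2,cx,cy,r, cv2.fitEllipse(c))
e=cv2.fitEllipse(c)[0];
hm=cv2.subtract(m,cv2.dilate(mo,np.ones((7,7)))); b=max(blobs(hm,5)); print("handle blob",b)
g=cv2.cvtColor(s["img"],cv2.COLOR_RGB2GRAY); km=((g<60).astype(np.uint8)*255); km[:90]=0;km[135:]=0;km[:,:270]=0;km[:,318:]=0
k=max(blobs(km)); print("knob",k)
ksub=tri(s,k[1],T,[319.7,175.7]),tri(s,k[1],S,[283.1,219]);print(ksub)
h=plane(s,[b[1]],.076)[0];print("handle",h); L=np.array([cx,cy])/1000
d=h[:2]-L;print("dir deg",np.degrees(np.arctan2(d[1],d[0])),"pot yaw",np.degrees(np.arctan2(-d[1],-d[0])),np.linalg.norm(d))
ys,xs=np.nonzero(hm); p=plane(s,np.c_[xs,ys],.076)[:,:2]-L; rr=np.linalg.norm(p,axis=1); print("r range",rr.min(),rr.max())
q=plane(s,[[398,55],[508,84],[474,192],[370,168]],.004);print("mat",q.mean(0),np.linalg.norm(q-np.roll(q,1,0),axis=1))
tm=mask(s,(78,100,40),(96,255,255)); tc=max(cv2.findContours(tm,0,1)[0],key=cv2.contourArea)
w=plane(s,cv2.convexHull(tc).reshape(-1,2),.004)[:,:2];print("teal",cv2.minEnclosingCircle((w*1000).astype(np.float32)))
```

```text
lid [ 0.58917265 -0.11126949] 586.9766845703125 -113.99787902832031 56.7617301940918 ((295.45867919921875, 110.87715911865234), (88.82984924316406, 97.20557403564453), 148.6664276123047)
handle blob (np.int32(185), [336.9, 161.9], [328, 151, 18, 21])
knob (np.int32(505), [293.7, 113.8], [282, 101, 24, 28])
((array([ 0.58743065, -0.11126257,  0.11870424]), np.float64(1.3093758225179455e-05)), (array([ 0.58878165, -0.11017281,  0.10452928]), np.float64(0.004206740831018602)))
handle [ 0.54208734 -0.173538    0.076     ]
dir deg -127.01389224181467 pot yaw 52.98610775818532 0.07456594005731554
r range 0.0637890869794912 0.08546504110377985
mat [ 0.6140082  -0.30565386  0.004     ] [0.15604801 0.15862453 0.15631527 0.16009807]
teal ((399.9742126464844, -321.7933654785156), 79.78352355957031)
```

```bash
python3 -m crank '{"slide":[[40,-14,40],[68,-24,85],[68,-24,130],[68,-24,170],[68,-24,200],[68,-24,220],[68,-24,220],[68,-24,220]],"turn":[[0,0,0],[0,0,0],[0,0,0],[0,0,0],[0,0,0],[0,0,0],[0,0,0],[0,0,0]]}' 1
python3 - <<'E'
from h import *
s=imaging.snapshot("wrist");np.savez("w2.npz",**s);cv2.imwrite("pics/w2.png",s["img"][:,:,::-1])
rel([.589,-.1112,.093],pose()[1])
s1=dict(np.load("w1.npz"))
g=cv2.cvtColor(s["img"],cv2.COLOR_RGB2GRAY); c=proj(s,[[.589,-.1112,.106]])[0]; print(c)
E
```

```text
time: 2.7
tool_pos: [0.5899, -0.111, 0.111]
tcp_rot: [3.141, -0.0, 0.246]
wrist_force: [0.3, 0.3, 0.7]
width: 1.0
grasp_force: 0.0
slide [-1.8 -0.  18.8] turn [0. 0. 0.]
[317.93762889 251.08290632]
```

View pics/w2.png

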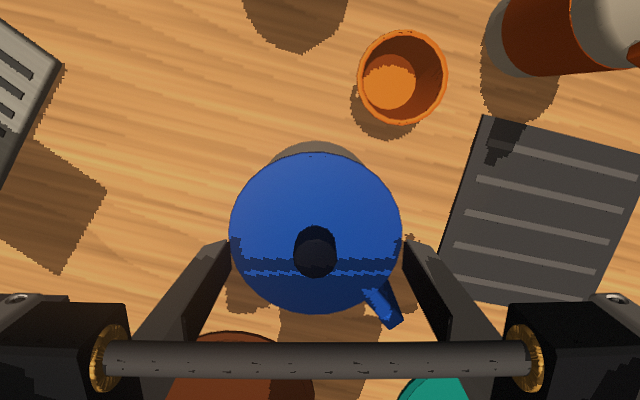

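The knob at (315,250) lies midway between the fingers and matches the projected target (318,251). I'll grasp it.

```bash
python3 -m crank '{"slide":[[-1,0,9],[-1,0,18],[-1,0,18]],"turn":[[0,0,0],[0,0,0],[0,0,0]]}' 1 && python3 -m crank '{"slide":[[0,0,0],[0,0,0],[0,0,0],[0,0,0],[0,0,0],[0,0,0],[0,0,0],[0,0,0]],"turn":[[0,0,0],[0,0,0],[0,0,0],[0,0,0],[0,0,0],[0,0,0],[0,0,0],[0,0,0]]}' 0 25 && python3 -m crank '{"slide":[[0,0,-5],[0,0,-15],[0,0,-35],[0,0,-65],[0,0,-95],[0,0,-110],[0,0,-110]],"turn":[[0,0,0],[0,0,0],[0,0,0],[0,0,0],[0,0,0],[0,0,0],[0,0,0]]}'
python3 - <<'E'
from h import *
rel([.614,-.3045,.12],pose()[1])
E
```

```text
time: 3.05
tool_pos: [0.5881, -0.1099, 0.0916]
tcp_rot: [-3.141, 0.002, 0.248]
wrist_force: [-0.6, -0.2, -0.1]
width: 0.998
grasp_force: 0.0
time: 3.85
tool_pos: [0.589, -0.1099, 0.0925]
tcp_rot: [3.142, -0.0, 0.248]
wrist_force: [-0.5, -0.1, 0.2]
width: 0.355
grasp_force: 0.0
time: 4.55
tool_pos: [0.5909, -0.1101, 0.2057]
tcp_rot: [3.139, -0.005, 0.248]
wrist_force: [0.5, 0.5, -0.9]
width: 0.246
grasp_force: 25.0
slide [-25.7 193.9  86. ] turn [0. 0. 0.]
```

Gripped, though possibly a few mm higher than planned because the fingers were still closing when the lift began. I'll move over the mat and feel for contact.

```bash
python3 -m crank '{"slide":[[-3,25,0],[-8,60,0],[-13,95,0],[-18,130,0],[-22,165,20],[-26,194,50],[-26,194,90],[-26,194,130],[-26,194,150],[-26,194,150],[-26,194,150]],"turn":[[0,0,0],[0,0,0],[0,0,0],[0,0,0],[0,0,0],[0,0,0],[0,0,0],[0,0,0],[0,0,0],[0,0,0],[0,0,0]]}'
python3 - <<'E'
from h import *
s=imaging.snapshot("side");S=s;np.savez("s3.npz",**s);w=imaging.snapshot("wrist")
a=cv2.resize(s["img"][130:260,210:360],(460,400));b=w["img"][:, 150:500]
cv2.imwrite("pics/c3.png",np.hstack([a,b[:400]])[:,:,::-1])
rel([.614,-.3045,.0],pose()[1])
E
```

```text
time: 5.65
tool_pos: [0.6112, -0.3042, 0.0522]
tcp_rot: [-3.141, 0.001, 0.248]
wrist_force: [0.9, -0.2, 0.2]
width: 0.252
grasp_force: 25.0
slide [ 1.3 -0.  54.1] turn [0. 0. 0.]
```

View pics/c3.png

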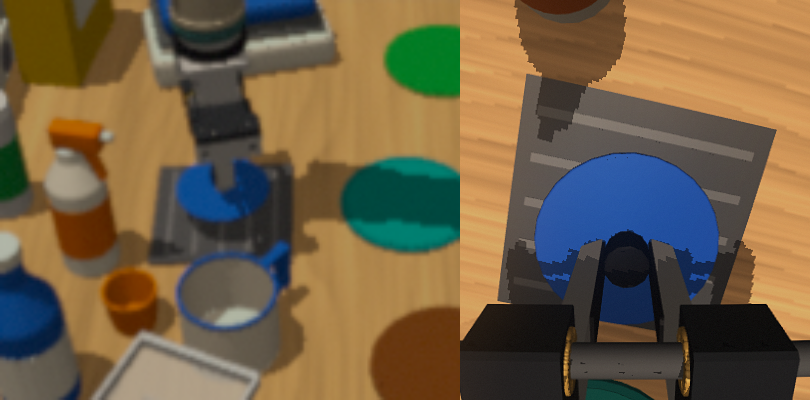

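The lid hangs level over the mat in the right panel, around (627,240). The open pot is at about (228,290) in the left panel. I'll lower in small steps.

```bash
python3 -m crank '{"slide":[[1,0,10],[1,0,20],[1,0,26],[1,0,26],[1,0,26]],"turn":[[0,0,0],[0,0,0],[0,0,0],[0,0,0],[0,0,0]]}' ; for i in 1; do python3 -m crank '{"slide":[[0,0,3],[0,0,3],[0,0,3]],"turn":[[0,0,0],[0,0,0],[0,0,0]]}'; done; python3 -m crank '{"slide":[[0,0,2],[0,0,3],[0,0,3]],"turn":[[0,0,0],[0,0,0],[0,0,0]]}'
```

```text
time: 6.25
tool_pos: [0.6122, -0.304, 0.0262]
tcp_rot: [-3.141, 0.0, 0.248]
wrist_force: [-0.6, -0.5, -0.8]
width: 0.247
grasp_force: 25.0
time: 6.55
tool_pos: [0.6124, -0.3042, 0.0236]
tcp_rot: [3.141, -0.0, 0.248]
wrist_force: [0.2, 0.2, -1.0]
width: 0.25
grasp_force: 25.0
time: 6.85
tool_pos: [0.6128, -0.3043, 0.0224]
tcp_rot: [3.141, -0.001, 0.248]
wrist_force: [-1.8, 1.6, 10.3]
width: 0.25
grasp_force: 25.0
```

Contact at 10 N. Releasing and retreating upward, then I'll look at the pot.

```bash
python3 -m crank '{"slide":[[0,0,-1],[0,0,-1],[0,0,-1],[0,0,-1],[0,0,-1]],"turn":[[0,0,0],[0,0,0],[0,0,0],[0,0,0],[0,0,0]]}' 0.6 && python3 -m crank '{"slide":[[0,0,-30],[0,0,-80],[0,0,-130],[0,0,-180],[-25,-25,-220],[-50,-60,-270],[-80,-100,-300],[-110,-140,-320],[-150,-140,-320],[-150,-140,-320],[-150,-140,-320]],"turn":[[0,0,0],[0,0,0],[0,0,0],[0,0,0],[0,0,0],[0,0,0],[0,0,0],[0,0,0],[0,0,0],[0,0,0],[0,0,0]]}' 1
python3 - <<'E'
from h import *
s=imaging.snapshot("wrist");np.savez("w4.npz",**s);cv2.imwrite("pics/w4.png",s["img"][:,:,::-1])
E
```

```text
time: 7.35
tool_pos: [0.6122, -0.3041, 0.0212]
tcp_rot: [-3.141, 0.0, 0.248]
wrist_force: [-1.4, 0.5, 1.1]
width: 0.592
grasp_force: 0.0
time: 8.45
tool_pos: [0.4316, -0.2056, 0.3426]
tcp_rot: [3.14, -0.001, 0.246]
wrist_force: [-0.5, -1.0, 0.0]
width: 0.996
grasp_force: 0.0
```

View pics/w4.png

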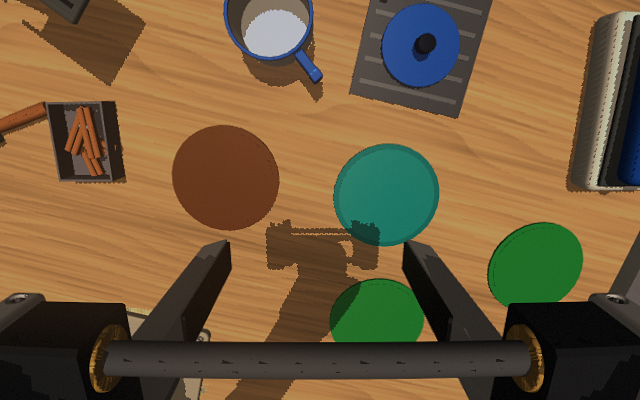

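The lid lies knob up on the mat at (420,44). The pot is open with its handle end at (314,73), and the teal mat is at (386,194). Next I'll refine the measurements and start turning the tool so that the camera faces away from the canopy.

```bash
python3 - <<'E'
from h import *
s=dict(np.load("w4.npz"));s1=dict(np.load("w1.npz"))
tm=mask(s,(78,100,40),(96,255,255)); tc=max(cv2.findContours(tm,0,1)[0],key=cv2.contourArea)
w=plane(s,cv2.convexHull(tc).reshape(-1,2),.004)[:,:2];print("teal",cv2.minEnclosingCircle((w*1000).astype(np.float32)))
m=mask(s,(104,110,40),(124,255,255)); m[100:]=0
for x0,x1 in((200,330),(370,470)):
    mm=m.copy();mm[:,:x0]=0;mm[:,x1:]=0;print(max(blobs(mm)))
mm=m.copy();mm[:,:370]=0;mm[:,470:]=0;c=max(cv2.findContours(mm,0,1)[0],key=cv2.contourArea)
w=plane(s,cv2.convexHull(c).reshape(-1,2),.013)[:,:2];print("lid",cv2.minEnclosingCircle((w*1000).astype(np.float32)))
q=plane(s,[[350,92],[457,118]],.004);print("mat near edge",q)
mm=m.copy();mm[:,330:]=0;mm[:,:290]=0;mm[:55]=0
ys,xs=np.nonzero(mm);p=plane(s,np.c_[xs,ys],.076)[:,:2]-[.589,-.1112];r=np.linalg.norm(p,axis=1);k=r>.06
print(r.max(),np.degrees(np.arctan2(-p[k,1].mean(),-p[k,0].mean())))
E
python3 -m crank '{"slide":[[0,0,0],[0,0,0],[0,0,0],[0,0,0],[0,0,0],[0,0,0],[0,0,0],[0,0,0],[0,0,0],[0,0,0],[0,0,0],[0,0,0],[0,0,0],[0,0,0],[0,0,0],[0,0,0],[0,0,0],[0,0,0]],"turn":[[0,0,-0.14],[0,0,-0.28],[0,0,-0.42],[0,0,-0.56],[0,0,-0.70],[0,0,-0.84],[0,0,-0.98],[0,0,-1.12],[0,0,-1.26],[0,0,-1.4],[0,0,-1.54],[0,0,-1.68],[0,0,-1.82],[0,0,-1.96],[0,0,-2.1],[0,0,-2.24],[0,0,-2.38],[0,0,-2.5]]}' 0.5
python3 - <<'E'
from h import *
print(ctrl.state()["q"].round(2))
def R(yaw,lean):
    y,l=np.radians([yaw,lean]);h=np.array([np.cos(y),np.sin(y),0]);u=np.array([0,0,1.])
    z=h*np.sin(l)-u*np.cos(l);x=-(h*np.cos(l)+u*np.sin(l));return np.c_[x,np.cross(z,x),z]
for l in (0,35):
    r=R(53,l);g=np.array([.589,-.1112,.050])-.084*np.array([np.cos(np.radians(53)),np.sin(np.radians(53)),0])
    print(l,g,g+.0188*r[:,2]);rel(g+.0188*r[:,2],r);rel(g-.0812*r[:,2],r)
E
```

```text
teal ((399.86474609375, -322.0599060058594), 79.9232406616211)
(np.int32(889), [284.7, 47.6], [224, 0, 98, 82])
(np.int32(4804), [420.1, 44.9], [382, 3, 78, 84])
lid ((613.3168334960938, -304.0466003417969), 53.007354736328125)
mat near edge [[ 0.53244128 -0.22898707  0.004     ]
 [ 0.53638221 -0.38709408  0.004     ]]
0.08927731701713815 52.68488360837658
time: 10.3
tool_pos: [0.4343, -0.2055, 0.3404]
tcp_rot: [3.139, -0.001, 2.753]
wrist_force: [0.2, 0.1, -0.6]
width: 0.499
grasp_force: 0.0
[ 0.85  0.28 -0.61  1.76  0.17  1.16  1.37]
0 [ 0.53844754 -0.17828538  0.05      ] [ 0.53844754 -0.17828538  0.0312    ]
slide [-86.3  63.9 309.4] turn [ 3.000e-03  1.000e-03 -1.314e+00]
slide [-86.2  64.1 209.4] turn [ 3.000e-03  1.000e-03 -1.314e+00]
35 [ 0.53844754 -0.17828538  0.05      ] [ 0.54493705 -0.16967351  0.03459994]
slide [-89.   74.3 306. ] turn [-0.398 -0.518 -1.271]
slide [-74.4  19.  223.9] turn [-0.398 -0.518 -1.271]
```

```bash
python3 -m crank '{"slide":[[-7,2,5],[-14,4,10],[-21,6,15],[-28,8,20],[-35,10,30],[-42,12,40],[-49,14,50],[-56,15,60],[-63,17,70],[-70,18,80],[-74,19,100],[-74,19,100],[-74,19,100]],"turn":[[-0.036,-0.047,-0.116],[-0.072,-0.094,-0.231],[-0.109,-0.141,-0.347],[-0.145,-0.188,-0.462],[-0.181,-0.235,-0.578],[-0.217,-0.283,-0.693],[-0.253,-0.33,-0.809],[-0.289,-0.377,-0.924],[-0.326,-0.424,-1.04],[-0.362,-0.471,-1.155],[-0.398,-0.518,-1.271],[-0.398,-0.518,-1.271],[-0.398,-0.518,-1.271]]}'
cat >> h.py <<'E'
def RA(yaw,lean):
    y,l=np.radians([yaw,lean]);h=np.array([np.cos(y),np.sin(y),0]);u=np.array([0,0,1.])
    z=h*np.sin(l)-u*np.cos(l);x=-(h*np.cos(l)+u*np.sin(l));return np.c_[x,np.cross(z,x),z]
def hv(yaw): y=np.radians(yaw); return np.array([np.cos(y),np.sin(y),0])
E
python3 - <<'E'
from h import *
print(ctrl.state()["q"].round(2))
r=RA(53,35);g=np.array([.589,-.1112,.050])-.084*hv(53)
rel(g-.0812*r[:,2],r);rel(g+.0188*r[:,2],r)
s=imaging.snapshot("wrist");np.savez("w5.npz",**s);cv2.imwrite("pics/w5.png",s["img"][:,:,::-1]);print(proj(s,[g,g+[0,0,.026],[.589,-.1112,.085]]))
E
```

```text
time: 11.6
tool_pos: [0.5089, -0.2159, 0.241]
tcp_rot: [3.139, 0.612, -2.227]
wrist_force: [-0.0, -0.6, 0.7]
width: 0.501
grasp_force: 0.0
[ 1.41  0.75 -1.1   1.84  0.07  0.79  2.92]
slide [ 70.5  -1.2 102.7] turn [-0.003  0.001 -0.008]
slide [ 70.6  -0.9 202.7] turn [-0.003  0.001 -0.008]
[[314.63432714 111.37996868]
 [314.58339224 128.27472881]
 [315.58963877 193.43294876]]
```

```bash
python3 -m crank '{"slide":[[20,0,20],[40,-1,50],[60,-1,80],[70,-1,103],[70,-1,103],[70,-1,103]],"turn":[[0,0,0],[0,0,0],[0,0,0],[0,0,0],[0,0,0],[0,0,0]]}'
python3 - <<'E'
from h import *
print(ctrl.state()["q"].round(2))
r=RA(53,35);g=np.array([.589,-.1112,.050])-.084*hv(53)
rel(g+.0188*r[:,2],r)
s=imaging.snapshot("wrist");np.savez("w5.npz",**s);cv2.imwrite("pics/w5.png",s["img"][:,:,::-1]);print(proj(s,[g,g+[0,0,.026],[.589,-.1112,.085]]))
E
```

```text
time: 12.25
tool_pos: [0.5111, -0.2155, 0.1193]
tcp_rot: [-3.137, 0.607, -2.218]
wrist_force: [0.2, 0.3, 0.6]
width: 0.498
grasp_force: 0.0
[ 1.33  0.91 -0.98  1.93  0.21  0.56  2.92]
slide [  1.5   1.2 102. ] turn [-0.006 -0.004 -0.001]
[[316.67491099 207.4288878 ]
 [316.50652062 235.56605311]
 [316.96703174 296.74182343]]
```

View pics/w5.png

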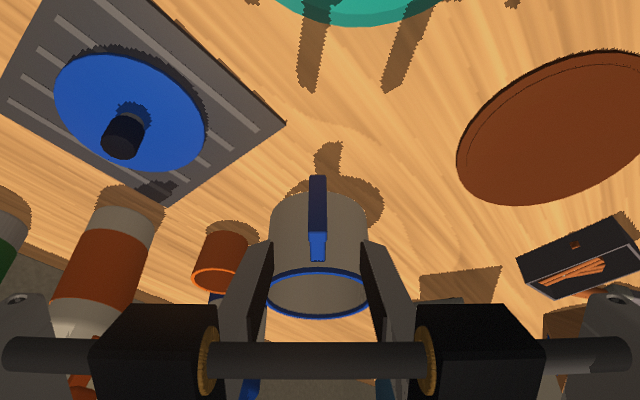

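The handle bar, (317,175)-(317,262), lies on the predicted grip line at x=316.6 and between the fingers. I'll advance and grip.

```bash
python3 -m crank '{"slide":[[1,1,30],[1,1,60],[1,1,85],[1,1,101],[1,1,101],[1,1,101]],"turn":[[0,0,0],[0,0,0],[0,0,0],[0,0,0],[0,0,0],[0,0,0]]}' && python3 -m crank '{"slide":[[0,0,0],[0,0,0],[0,0,0],[0,0,0],[0,0,0],[0,0,0],[0,0,0],[0,0,0]],"turn":[[0,0,0],[0,0,0],[0,0,0],[0,0,0],[0,0,0],[0,0,0],[0,0,0],[0,0,0]]}' 0 50
python3 - <<'E'
from h import *
p,R,st=pose();print(st["q"].round(2),p+0-.0188*R[:,2]);r=RA(53,35)
rel(p+[0,0,.06],R)
E
```

```text
time: 12.9
tool_pos: [0.5447, -0.1706, 0.0352]
tcp_rot: [-3.137, 0.608, -2.219]
wrist_force: [0.8, 0.6, 0.5]
width: 0.495
grasp_force: 0.0
time: 13.7
tool_pos: [0.5439, -0.17, 0.0337]
tcp_rot: [-3.14, 0.608, -2.221]
wrist_force: [-1.7, -1.9, 3.1]
width: 0.143
grasp_force: 50.0
[ 1.16  1.02 -0.85  1.97  0.27  0.34  2.87] [ 0.53739915 -0.1785462   0.04909337]
slide [-34.3  -0.1 -49.2] turn [0. 0. 0.]
```

```bash
python3 -m crank '{"slide":[[-6,0,-8],[-15,0,-21],[-26,0,-37],[-34,0,-49],[-34,0,-49],[-34,0,-49]],"turn":[[0,0,0],[0,0,0],[0,0,0],[0,0,0],[0,0,0],[0,0,0]]}'
python3 - <<'E'
from h import *
p,R,st=pose();print(st["q"].round(2))
s=imaging.snapshot("side");np.savez("s6.npz",**s)
w1=dict(np.load("w1.npz"));w4=dict(np.load("w4.npz"));w2=dict(np.load("w2.npz"))
a=cv2.resize(w1["img"][0:120,0:180],(540,360),interpolation=cv2.INTER_CUBIC);b=cv2.resize(w2["img"][0:220,0:120],(260,480))
c=np.zeros((480,800,3),np.uint8);c[:360,:540]=a;c[:,540:]=b
cv2.imwrite("pics/c6.png",c[:,:,::-1])
E
```

```text
time: 14.3
tool_pos: [0.5434, -0.1701, 0.0933]
tcp_rot: [-3.14, 0.608, -2.22]
wrist_force: [-0.3, -0.8, -1.6]
width: 0.146
grasp_force: 50.0
[ 1.2   0.93 -0.93  1.96  0.22  0.44  2.85]
```

View pics/c6.png

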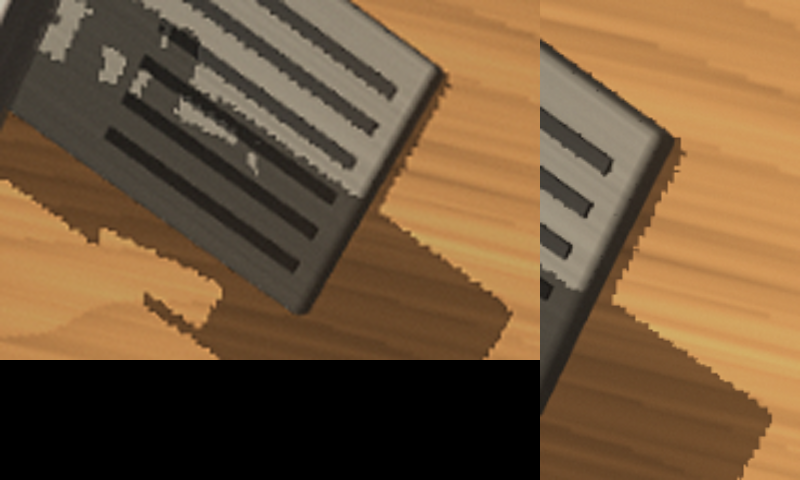

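The dispenser's base-plate front corners in the first wrist view are at top edge (145.7,23) and (96,102), and foot (148.7,25) and (100.7,104). In the second wrist view the far corner is at (61,63).

Run:
```python
from h import *
w1=dict(np.load("w1.npz"));w2=dict(np.load("w2.npz"));S=dict(np.load("s6.npz"));T=dict(np.load("top0.npz"))
for q,z in (([[145.7,23.3],[96,101.7]],.014),([[148.7,25.3],[100.7,104.3]],.0)):
    p=plane(w1,q,z)[:,:2];e=p[0]-p[1];y=np.degrees(np.arctan2(e[1],e[0]))+90;m=p.mean(0);print(p,"len",np.linalg.norm(e),"yaw",y,"origin",m+.095*hv(y)[:2])
print(plane(w2,[[60.9,63.2]],.014),plane(w2,[[64.6,65.1]],0))
# long edges of base plate in w1 (yaw): near-side foot edge
p=plane(w1,[[5,38],[100,104]],.0)[:,:2];e=p[0]-p[1];print("side yaw",np.degrees(np.arctan2(e[1],e[0])))
p=plane(w1,[[117,0.5],[144.5,22]],.014)[:,:2];e=p[0]-p[1];print("side yaw",np.degrees(np.arctan2(e[1],e[0])))
# red pad in side view
print("red",blobs(mask(S,(0,180,90),(4,255,255))|mask(S,(175,150,90),(180,255,255)),4))
O=np.array([.626,.217,0]);y=69.5
print("pad expected",proj(S,[O+.009*hv(y)+a*hv(y+90)+[0,0,.118] for a in(-.038,0,.038)]))
print("canopy S",proj(S,[O-.121*hv(y)+a*hv(y+90)+[0,0,.241] for a in(-.05,.05)]),"T",proj(T,[O-.121*hv(y)+a*hv(y+90)+[0,0,.241] for a in(-.05,.05)]))
```

```text
[[0.6489243  0.10595585]
 [0.53493533 0.16090857]] len 0.12654361939339576 yaw 64.26183905115997 origin [0.63318443 0.21900707]
[[0.64851615 0.10828435]
 [0.5308603  0.16207389]] len 0.12936852267235105 yaw 65.4312166626974 origin [0.62918783 0.22157808]
[[0.64996407 0.1023095  0.014     ]] [[0.64827347 0.10888627 0.        ]]
side yaw 67.68644058898059
side yaw 65.32478912391775
red [(np.int32(51), [245.9, 323.4], [241, 320, 11, 8]), (np.int32(29), [261.6, 330.0], [259, 327, 6, 7])]
pad expected [[240.95738028 314.11710825]
 [255.10536155 319.57554406]
 [269.61236259 325.12986684]]
canopy S [[255.71776938 240.3386502 ]
 [294.39124096 252.66599666]] T [[260.03418408 158.7439428 ]
 [249.58706922 186.92355074]]
```

Run:
```python
from h import *
S=dict(np.load("s6.npz"));T=dict(np.load("top0.npz"))
P,e=tri(T,[164.6,134.8],S,[192.2,335.2]);print(P,e)
for m in ([.5897,.1352],[.592,.1335],[.583,.1055]):
    d=P[:2]-m;print(np.degrees(np.arctan2(d[1],d[0])),np.linalg.norm(d))
for y in (65.5,67,68.5):
  O=np.array([.590,.135,0])+.095*hv(y);print(y,O)
  print("canopy S",proj(S,[O-.121*hv(y)+a*hv(y+90)+[0,0,.241] for a in(-.05,.05)]).round(1).tolist(),"T",proj(T,[O-.121*hv(y)+a*hv(y+90)+[0,0,.241] for a in(-.05,.05)]).round(1).tolist(),"pad",proj(S,[O+.009*hv(y)+a*hv(y+90)+[0,0,.118] for a in(-.038,0,.038)]).round(1).tolist())
```

```text
[0.69254018 0.36971593 0.33011903] 0.0018057231996086573
66.321535373451 0.2560738704596947
66.94402397194874 0.2567222165350463
67.48179633817114 0.28602292237376026
65.5 [0.62939586 0.22144632 0.        ]
canopy S [[257.9, 241.8], [295.5, 256.5]] T [[258.7, 160.5], [246.3, 187.9]] pad [[239.6, 314.8], [253.2, 321.2], [267.2, 327.7]]
67 [0.62711946 0.22244796 0.        ]
canopy S [[257.4, 242.1], [295.5, 256.0]] T [[258.4, 160.1], [246.7, 187.9]] pad [[240.4, 315.5], [254.2, 321.6], [268.4, 327.8]]
68.5 [0.62481762 0.22338967 0.        ]
canopy S [[256.8, 242.4], [295.4, 255.5]] T [[258.1, 159.8], [247.2, 187.8]] pad [[241.1, 316.3], [255.2, 322.0], [269.7, 327.9]]
```

```bash
cat >> h.py <<'E'
O=np.array([.6285,.2195,0]);Y=67.
def disp(x,yoff=0,zbot=.053,lean=35):  # TCP pose with pot axis at dispenser-frame x, underside zbot
    r=RA(Y,lean); g=O+(x-.084)*hv(Y)+yoff*hv(Y+90)+[0,0,zbot+.0495]; return g+.0188*r[:,2],r
E
python3 - <<'E'
from h import *
rel(*disp(-.19));p,r=disp(-.19);print(p)
E
```

```text
slide [-84.3 103.   65.4] turn [-0.143 -0.003 -0.204]
[ 0.52565302 -0.02279231  0.08709994]
```

```bash
python3 -m crank '{"slide":[[-8,10,6],[-20,24,15],[-34,42,26],[-48,59,37],[-62,76,48],[-74,91,58],[-84,103,65],[-84,103,65],[-84,103,65],[-84,103,65]],"turn":[[-0.014,0,-0.02],[-0.034,0,-0.048],[-0.058,-0.001,-0.083],[-0.082,-0.002,-0.116],[-0.105,-0.002,-0.15],[-0.126,-0.003,-0.18],[-0.143,-0.003,-0.204],[-0.143,-0.003,-0.204],[-0.143,-0.003,-0.204],[-0.143,-0.003,-0.204]]}'
python3 - <<'E'
from h import *
print(ctrl.state()["q"].round(2))
for x in (-.19,-.1,-.05,-.03): rel(*disp(x))
s=imaging.snapshot("side");t=imaging.snapshot("top")
a=cv2.resize(s["img"][190:360,180:330],(480,544),interpolation=cv2.INTER_CUBIC);b=cv2.resize(t["img"][120:240,230:330],(300,360))
c=np.zeros((544,780,3),np.uint8);c[:,:480]=a;c[:360,480:]=b
cv2.imwrite("pics/c7.png",c[:,:,::-1])
E
```

```text
time: 15.35
tool_pos: [0.5262, -0.024, 0.0875]
tcp_rot: [-3.14, 0.611, -1.973]
wrist_force: [-0.3, -0.6, -1.5]
width: 0.145
grasp_force: 50.0
[ 0.99  0.92 -0.94  2.07  0.25  0.36  2.83]
slide [-0.6  1.   0.8] turn [-0.002 -0.    -0.001]
slide [-74.3   1.1  52.4] turn [-0.002 -0.    -0.001]
slide [-115.3    1.2   81.1] turn [-0.002 -0.    -0.001]
slide [-131.6    1.3   92.6] turn [-0.002 -0.    -0.001]
```

View pics/c7.png

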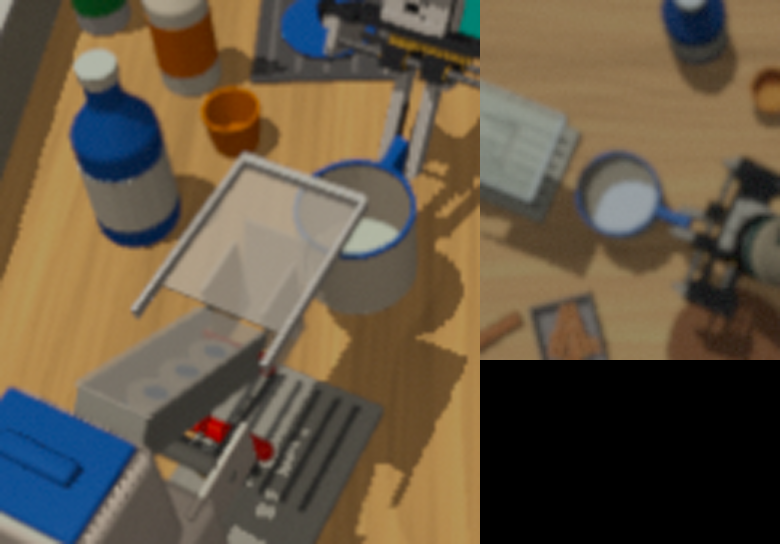

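The pot stands upright in front of the bay, its rim in the top view around (277,185). The canopy lies ahead of it. A quick numeric check of the pot axis, then insert.

Run:
```python
from h import *
t=imaging.snapshot("top");s=imaging.snapshot("side")
m=mask(t,(104,90,40),(124,255,255));m[:160]=0;m[215:]=0;m[:,:255]=0;m[:,294:]=0
ys,xs=np.nonzero(m);w=plane(t,np.c_[xs,ys],.138)[:,:2]
A=np.c_[2*w,np.ones(len(w))];c=np.linalg.lstsq(A,(w**2).sum(1),rcond=None)[0];print("pot T",c[:2],np.sqrt(c[2]+c[:2]@c[:2]))
p,R,_=pose();g=p-.0188*R[:,2];print("pot from arm",g+.084*hv(Y))
d=c[:2]-O[:2];print("disp frame",d@hv(Y)[:2],d@hv(Y+90)[:2])
```

```text
pot T [0.51739215 0.04438056] 0.05458039090127979
pot from arm [0.55460371 0.04346461 0.10300541]
disp frame -0.20461159105286547 0.03385069565204546
```

Run:
```python
from h import *
t=imaging.snapshot("top");s=imaging.snapshot("side")
print("T",plane(t,[[276.7,185]],.138)); a=[180+355/3.2,190+208/3.2];print("S",plane(s,[a],.138),tri(t,[276.7,185],s,a))
print(proj(t,[[.5546,.0435,.138]]),proj(s,[[.5546,.0435,.138]]))
```

```text
T [[0.55354264 0.04213164 0.138     ]]
S [[0.55509905 0.04935198 0.138     ]] (array([0.5552289 , 0.04301625, 0.12961081]), np.float64(0.001496708054754732))
[[276.31375778 184.70906524]] [[291.27265495 253.22292531]]
```

The pot axis agrees to within 2 mm. Inserting to 25 mm short of the lip's plumb line.

```bash
python3 -m crank '{"slide":[[-10,1,7],[-25,1,17],[-41,1,29],[-57,1,40],[-73,1,51],[-86,1,60],[-95,1,67],[-95,1,67],[-95,1,67]],"turn":[[0,0,0],[0,0,0],[0,0,0],[0,0,0],[0,0,0],[0,0,0],[0,0,0],[0,0,0],[0,0,0]]}'
python3 - <<'E'
from h import *
p,R,st=pose();print(st["q"].round(2),st["wrist_force"]@hv(Y),st["wrist_force"]);d=p-.0188*R[:,2]+.084*hv(Y)-O;print("pot",d@hv(Y),d@hv(Y+90),p[2]-.0188*R[2,2]-.0495)
for x in (-.055,-.045,-.03): rel(*disp(x))
E
```

```text
time: 16.55
tool_pos: [0.57, 0.0849, 0.0873]
tcp_rot: [-3.141, 0.611, -1.971]
wrist_force: [0.1, -0.0, -2.9]
width: 0.145
grasp_force: 50.0
[ 0.73  0.9  -0.89  2.06  0.3   0.24  2.6 ] 0.01577390966540098 [ 0.12744915 -0.03696281 -2.89166314]
pot -0.0735299784868459 0.0012918770616528463 0.053157036550064624
slide [-15.1  -1.3  10.8] turn [0.    0.    0.001]
slide [-23.3  -1.3  16.5] turn [0.    0.    0.001]
slide [-35.6  -1.3  25.1] turn [0.    0.    0.001]
```

```bash
cat > chk.py <<'E'
from h import *
p,R,st=pose();d=p-.0188*R[:,2]+.084*hv(Y)-O
print("q",st["q"].round(2),"pot x,y,z",np.round([d@hv(Y),d@hv(Y+90),d[2]-.0495],4),"F push",round(-st["wrist_force"]@hv(Y),2),st["wrist_force"].round(1))
E
python3 -m crank '{"slide":[[-4,0,3],[-8,-1,6],[-11,-1,8],[-15,-1,11],[-15,-1,11]],"turn":[[0,0,0],[0,0,0],[0,0,0],[0,0,0],[0,0,0]]}' >/dev/null; python3 chk.py;  python3 -m crank '{"slide":[[-2,0,1],[-3.3,0,2.3],[-3.3,0,2.3]],"turn":[[0,0,0],[0,0,0],[0,0,0]]}' >/dev/null; python3 chk.py
```

```text
q [ 0.71  0.92 -0.91  2.05  0.43  0.24  2.45] pot x,y,z [-0.0548 -0.0003  0.053 ] F push -0.14 [ 0.6 -0.1 -2.2]
q [ 0.7   0.92 -0.92  2.05  0.45  0.24  2.42] pot x,y,z [-0.0511 -0.0003  0.0529] F push 0.11 [ 0.4 -0.3 -1.8]
```

```bash
python3 -m crank '{"slide":[[-2,0,1],[-3.3,0,2.3],[-3.3,0,2.3]],"turn":[[0,0,0],[0,0,0],[0,0,0]]}' >/dev/null; python3 chk.py;  python3 -m crank '{"slide":[[-2,0,1],[-3.3,0,2.3],[-3.3,0,2.3]],"turn":[[0,0,0],[0,0,0],[0,0,0]]}' >/dev/null; python3 chk.py; python3 -m crank '{"slide":[[-2,0,1],[-3.3,0,2.3],[-3.3,0,2.3]],"turn":[[0,0,0],[0,0,0],[0,0,0]]}' >/dev/null; python3 chk.py
```

```text
q [ 0.69  0.92 -0.92  2.04  0.47  0.23  2.39] pot x,y,z [-0.0469 -0.0003  0.0529] F push -0.15 [-0.2  0.3 -2. ]
q [ 0.69  0.92 -0.92  2.04  0.5   0.23  2.36] pot x,y,z [-0.0428 -0.0003  0.053 ] F push -0.9 [ 0.8  0.7 -2.2]
q [ 0.68  0.93 -0.93  2.04  0.52  0.23  2.34] pot x,y,z [-0.0388 -0.0003  0.053 ] F push -1.15 [ 1.   0.8 -2.4]
```

```bash
python3 -c "
from h import *
print(ctrl.state()['q'].round(4))"; python3 -m crank '{"slide":[[-2,0,1],[-3.3,0,2.3],[-3.3,0,2.3]],"turn":[[0,0,0],[0,0,0],[0,0,0]]}' >/dev/null; python3 chk.py; python3 -c "
from h import *
print(ctrl.state()['q'].round(4))"
```

```text
[ 0.6809  0.9251 -0.9256  2.038   0.5154  0.2348  2.336 ]
q [ 0.67  0.93 -0.93  2.04  0.53  0.24  2.31] pot x,y,z [-0.0358 -0.0002  0.0523] F push 2.75 [-1.3 -2.4 -2.5]
[ 0.6745  0.9269 -0.9265  2.0357  0.5345  0.2356  2.312 ]
```

Contact with the lever at pot x ≈ -36 mm, so the pad is about 5 mm further back than nominal. Pushing on towards home, about 24 mm further.

```bash
python3 -m crank '{"slide":[[-3,0,2],[-6,0,4],[-9,0,6],[-12,0,8.5],[-15,0,10.5],[-15,0,10.5]],"turn":[[0,0,0],[0,0,0],[0,0,0],[0,0,0],[0,0,0],[0,0,0]]}' >/dev/null; python3 chk.py;  python3 -m crank '{"slide":[[-1.6,0,1],[-2.5,0,1.7],[-2.5,0,1.7]],"turn":[[0,0,0],[0,0,0],[0,0,0]]}' >/dev/null; python3 chk.py
```

```text
q [ 0.64  0.93 -0.93  2.02  0.61  0.24  2.21] pot x,y,z [-0.0166 -0.0001  0.0528] F push 4.48 [-1.8 -4.1 -4. ]
q [ 0.64  0.93 -0.93  2.02  0.62  0.24  2.2 ] pot x,y,z [-0.0144 -0.0001  0.0524] F push 5.69 [-2.2 -5.3 -5.2]
```

```bash
python3 -m crank '{"slide":[[-1.2,0,0.8],[-2,0,1.4],[-2,0,1.4]],"turn":[[0,0,0],[0,0,0],[0,0,0]]}' >/dev/null; python3 chk.py;  python3 -m crank '{"slide":[[-0.8,0,0.6],[-1.2,0,0.9],[-1.2,0,0.9],[-1.2,0,0.9]],"turn":[[0,0,0],[0,0,0],[0,0,0],[0,0,0]]}' >/dev/null; python3 chk.py
```

```text
q [ 0.63  0.94 -0.93  2.02  0.63  0.24  2.19] pot x,y,z [-0.0126 -0.0001  0.0522] F push 6.62 [-2.4 -6.2 -3.7]
q [ 0.63  0.94 -0.93  2.02  0.63  0.24  2.18] pot x,y,z [-0.0124 -0.0003  0.0517] F push 12.17 [ -5.2 -11.   -0.8]
```

Hard stop reached at 12 N. Holding while the tablets slide.

```bash
python3 -m crank '{"slide":[[0,0,0],[0,0,0],[0,0,0],[0,0,0],[0,0,0],[0,0,0],[0,0,0],[0,0,0],[0,0,0],[0,0,0],[0,0,0],[0,0,0],[0,0,0],[0,0,0],[0,0,0],[0,0,0],[0,0,0],[0,0,0],[0,0,0],[0,0,0]],"turn":[[0,0,0],[0,0,0],[0,0,0],[0,0,0],[0,0,0],[0,0,0],[0,0,0],[0,0,0],[0,0,0],[0,0,0],[0,0,0],[0,0,0],[0,0,0],[0,0,0],[0,0,0],[0,0,0],[0,0,0],[0,0,0],[0,0,0],[0,0,0]]}' >/dev/null;python3 chk.py;python3 - <<'E'
from h import *
s=imaging.snapshot("side");S0=dict(np.load("s6.npz"))
f=lambda s:cv2.resize(s["img"][255:345,185:305],(400,300),interpolation=cv2.INTER_CUBIC)
cv2.imwrite("pics/c8.png",np.hstack([f(S0),f(s)])[:,:,::-1])
m=lambda s:cv2.inRange(cv2.cvtColor(s["img"],cv2.COLOR_RGB2HSV),(95,40,60),(125,255,255))
print("blue px in chute before/after",(m(S0)[275:310,210:255]>0).sum(),(m(s)[275:310,210:255]>0).sum())
E
```

```text
q [ 0.63  0.94 -0.93  2.02  0.63  0.24  2.18] pot x,y,z [-0.0124 -0.0003  0.0517] F push 11.17 [ -4.8 -10.1  -0.9]
blue px in chute before/after 0 0
```

View pics/c8.png

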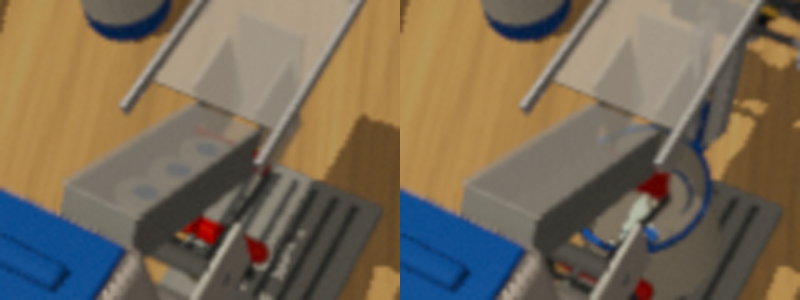

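The chute is empty in the right half of the picture: the three blue cores at (140,190), (180,170), (205,148) on the left are gone, and nothing white shows on the base plate. I have already viewed 12 pictures, two over the limit of 10, so from here I work by numbers only. I'll withdraw straight back.

```bash
python3 -m crank '{"slide":[[4,0,-3],[10,0,-7],[19,0,-13],[30,0,-21],[43,0,-30],[57,0,-40],[72,0,-50],[87,0,-61],[102,0,-71],[117,0,-82],[130,0,-91],[140,0,-98],[145,0,-102],[145,0,-102],[145,0,-102]],"turn":[[0,0,0],[0,0,0],[0,0,0],[0,0,0],[0,0,0],[0,0,0],[0,0,0],[0,0,0],[0,0,0],[0,0,0],[0,0,0],[0,0,0],[0,0,0],[0,0,0],[0,0,0]]}' >/dev/null; python3 chk.py
python3 - <<'E'
from h import *
s=imaging.snapshot("top");np.savez("t9.npz",**s)
# blue-core / white blobs inside the pot mouth
c=proj(s,[[.5546,.0435,.06]])[0];print("mouth",c)
x,y=c.astype(int);I=s["img"][y-14:y+15,x-14:x+15];H=cv2.cvtColor(I,cv2.COLOR_RGB2HSV)
print("blue in pot",blobs(cv2.inRange(H,(95,70,60),(125,255,255)),3))
for yaw in (53,40,20,0,-20):
    C=np.array([.400,-.322,.0]);r=RA(yaw,35);g=C-.084*hv(yaw)+[0,0,.0495+.08];print(yaw,(g+.0188*r[:,2]).round(3));rel(g+.0188*r[:,2],r)
E
```

```text
q [ 1.07  1.02 -1.11  2.07  0.65  0.44  2.44] pot x,y,z [-0.1864 -0.0005  0.0537] F push -0.47 [-0.7  0.8 -2.7]
mouth [278.53522719 187.003245  ]
blue in pot [(np.int32(6), [10.5, 12.0], [10, 11, 2, 3]), (np.int32(48), [23.3, 17.5], [16, 11, 13, 13]), (np.int32(3), [0.3, 19.7], [0, 19, 2, 2])]
53 [ 0.356 -0.38   0.114]
slide [ 311.7   17.1 -251. ] turn [0.139 0.001 0.202]
40 [ 0.344 -0.369  0.114]
slide [ 307.    32.7 -247.7] turn [0.27  0.002 0.387]
20 [ 0.331 -0.347  0.114]
slide [ 294.4   53.  -238.9] turn [0.47  0.002 0.673]
0 [ 0.327 -0.322  0.114]
slide [ 276.9   66.8 -226.7] turn [0.671 0.002 0.959]
-20 [ 0.331 -0.297  0.114]
slide [ 256.6   72.5 -212.4] turn [0.871 0.002 1.245]
```

```bash
python3 -m crank '{"slide":[[6,1,-5],[18,3,-14],[35,6,-29],[59,11,-48],[88,16,-72],[118,21,-96],[147,26,-119],[176,32,-143],[206,37,-167],[235,42,-191],[259,47,-210],[279,50,-227],[290,52,-236],[294,53,-239],[294,53,-239],[294,53,-239]],"turn":[[0.009,0,0.013],[0.028,0,0.04],[0.056,0,0.081],[0.094,0,0.135],[0.141,0,0.202],[0.188,0,0.269],[0.235,0.001,0.336],[0.282,0.001,0.404],[0.329,0.001,0.471],[0.376,0.001,0.538],[0.414,0.002,0.592],[0.446,0.002,0.639],[0.463,0.002,0.663],[0.47,0.002,0.673],[0.47,0.002,0.673],[0.47,0.002,0.673]]}'
python3 - <<'E'
from h import *
print(ctrl.state()["q"].round(2))
s=imaging.snapshot("side");t=imaging.snapshot("top");np.savez("t10.npz",**t)
C=np.array([.400,-.322,.0]);yaw=20;r=RA(yaw,35)
for z in (.08,.012): g=C-.084*hv(yaw)+[0,0,.0495+z];rel(g+.0188*r[:,2],r)
# rim centre seen from the side camera
m=mask(s,(104,110,40),(124,255,255));
for z in(.165,): print("exp",proj(s,[C+[0,0,z]]),proj(t,[C+[0,0,z]]))
print([b for b in blobs(m,15)]);print([b for b in blobs(mask(t,(104,90,40),(124,255,255)),8) if 340<b[1][0]<430])
E
```

```text
time: 25.35
tool_pos: [0.3313, -0.3461, 0.1145]
tcp_rot: [-3.142, 0.61, -2.791]
wrist_force: [0.3, 0.1, -3.3]
width: 0.145
grasp_force: 50.0
[ 1.9   0.91 -1.12  2.2   0.58  0.35  2.44]
slide [ 0.5 -0.7  0. ] turn [ 0.001 -0.001  0.002]
slide [39.5 -0.7 55.8] turn [ 0.001 -0.001  0.002]
exp [[345.60277042 159.08618703]] [[381.11472233 226.89991801]]
[(np.int32(628), [283.3, 131.5], [260, 120, 53, 22]), (np.int32(74), [360.7, 159.8], [347, 152, 24, 18]), (np.int32(19), [335.1, 166.2], [330, 161, 14, 9]), (np.int32(479), [282.5, 197.3], [268, 187, 30, 21]), (np.int32(611), [215.7, 232.2], [202, 217, 28, 30]), (np.int32(194), [151.9, 240.2], [146, 226, 16, 30]), (np.int32(83), [225.2, 262.3], [213, 255, 23, 12]), (np.int32(1646), [192.2, 335.2], [162, 312, 60, 48])]
[(np.int32(934), [398.6, 62.7], [369, 44, 53, 33]), (np.int32(591), [369.4, 171.3], [356, 158, 28, 27]), (np.int32(54), [386.4, 243.1], [382, 235, 9, 15])]
```

Wrist load is 3.3 N, which matches the pot plus tablets. Lowering, then feeling for the mat.

```bash
python3 -m crank '{"slide":[[4,0,6],[12,0,17],[21,-1,30],[30,-1,42],[36,-1,51],[39,-1,56],[39,-1,56]],"turn":[[0,0,0],[0,0,0],[0,0,0],[0,0,0],[0,0,0],[0,0,0],[0,0,0]]}'; python3 -m crank '{"slide":[[1.2,0,1.6],[2.3,0,3.3],[2.3,0,3.3]],"turn":[[0,0,0],[0,0,0],[0,0,0]]}';python3 -m crank '{"slide":[[0.6,0,0.8],[1.1,0,1.6],[1.1,0,1.6]],"turn":[[0,0,0],[0,0,0],[0,0,0]]}'
```

```text
time: 26.15
tool_pos: [0.331, -0.3474, 0.045]
tcp_rot: [3.139, 0.61, -2.793]
wrist_force: [0.2, -1.0, -2.6]
width: 0.142
grasp_force: 50.0
time: 26.45
tool_pos: [0.331, -0.3484, 0.042]
tcp_rot: [-3.141, 0.609, -2.793]
wrist_force: [-0.4, -0.1, -3.0]
width: 0.146
grasp_force: 50.0
time: 26.75
tool_pos: [0.3309, -0.3484, 0.0401]
tcp_rot: [-3.141, 0.609, -2.793]
wrist_force: [-0.1, -0.9, -2.5]
width: 0.147
grasp_force: 50.0
```

```bash
python3 -m crank '{"slide":[[0.6,0,0.8],[0.8,0,1.2],[0.8,0,1.2]],"turn":[[0,0,0],[0,0,0],[0,0,0]]}';python3 -m crank '{"slide":[[0.3,0,0.4],[0.6,0,0.8],[0.6,0,0.8]],"turn":[[0,0,0],[0,0,0],[0,0,0]]}'
```

```text
time: 27.05
tool_pos: [0.3311, -0.3484, 0.0388]
tcp_rot: [-3.141, 0.61, -2.793]
wrist_force: [-0.2, -0.3, -2.1]
width: 0.145
grasp_force: 50.0
time: 27.35
tool_pos: [0.3314, -0.3484, 0.0381]
tcp_rot: [-3.141, 0.61, -2.793]
wrist_force: [-1.3, -1.0, 0.3]
width: 0.15
grasp_force: 50.0
```

```bash
python3 -m crank '{"slide":[[0.3,0,0.4],[0.4,0,0.5],[0.4,0,0.5]],"turn":[[0,0,0],[0,0,0],[0,0,0]]}' && python3 -m crank '{"slide":[[0,0,0],[0,0,0],[0,0,0],[0,0,0],[0,0,0],[0,0,0],[0,0,0]],"turn":[[0,0,0],[0,0,0],[0,0,0],[0,0,0],[0,0,0],[0,0,0],[0,0,0]]}' 0.5 && python3 -m crank '{"slide":[[0,0,-10],[0,0,-30],[0,0,-60],[0,0,-95],[0,0,-130],[0,0,-160],[0,0,-180],[0,0,-180],[0,0,-180]],"turn":[[0,0,0],[0,0,0],[0,0,0],[0,0,0],[0,0,0],[0,0,0],[0,0,0],[0,0,0],[0,0,0]]}'
python3 - <<'E'
from h import *
w=imaging.snapshot("wrist");t=imaging.snapshot("top");s=imaging.snapshot("side")
for n,i in (("w11",w),("t11",t),("s11",s)): np.savez(n+".npz",**i)
def fit(m,s,z):
    c=cv2.findContours(m,0,1)[0]; c=max(c,key=cv2.contourArea);h=cv2.convexHull(c).reshape(-1,2);p=plane(s,h,z)[:,:2]
    return cv2.minEnclosingCircle((p*1000).astype(np.float32)),cv2.boundingRect(c)
B=mask(w,(104,110,40),(124,255,255));print("wrist blue",blobs(B,60),"teal",blobs(mask(w,(78,100,40),(96,255,255)),100))
print("exp rim",proj(w,[[.4,-.322,.089]]),"exp floor",proj(w,[[.4,-.322,.008]]))
print("top blue",[b for b in blobs(mask(t,(104,80,40),(124,255,255)),8) if 330<b[1][0]<430 and b[1][1]>100],"exp",proj(t,[[.4,-.322,.089]]))
print("side blue",[b for b in blobs(mask(s,(104,80,40),(124,255,255)),8) if 310<b[1][0]<400],"exp",proj(s,[[.4,-.322,.089],[.45,-.322,.089],[.35,-.322,.089]]))
E
```

```text
time: 27.65
tool_pos: [0.3317, -0.3485, 0.0378]
tcp_rot: [-3.14, 0.611, -2.793]
wrist_force: [-2.6, -0.9, 4.3]
width: 0.144
grasp_force: 50.0
time: 28.35
tool_pos: [0.3309, -0.3483, 0.037]
tcp_rot: [-3.141, 0.609, -2.793]
wrist_force: [0.3, -0.4, 0.2]
width: 0.501
grasp_force: 0.0
time: 29.25
tool_pos: [0.2339, -0.3834, 0.1842]
tcp_rot: [-3.141, 0.609, -2.794]
wrist_force: [-0.0, 0.5, -0.5]
width: 0.502
grasp_force: 0.0
wrist blue [(np.int32(675), [315.9, 205.1], [309, 176, 15, 57]), (np.int32(1375), [306.6, 269.9], [268, 237, 92, 61]), (np.int32(3379), [59.4, 286.8], [0, 252, 114, 82]), (np.int32(550), [378.9, 389.8], [363, 379, 32, 21])] teal [(np.int32(1896), [355.6, 186.8], [318, 157, 64, 72]), (np.int32(1589), [276.3, 187.4], [253, 158, 59, 70])]
exp rim [[316.94397829 262.89381487]] exp floor [[317.00331101 205.51102007]]
top blue [(np.int32(602), [369.5, 171.4], [356, 158, 28, 28]), (np.int32(55), [383.3, 242.0], [376, 234, 13, 15])] exp [[378.16190965 227.11202614]]
side blue [(np.int32(140), [353.7, 179.9], [329, 169, 39, 19])] exp [[344.55700262 176.76886719]
 [329.84055829 176.65490088]
 [359.27324165 176.88968709]]
```

The pot stands free, and its rim matches the expected place in the side and wrist views. I'll draw back a bit further and check the tablets and the other objects by numbers.

```bash
python3 -m crank '{"slide":[[-20,0,-30],[-45,0,-60],[-75,0,-90],[-100,0,-110],[-100,0,-110],[-100,0,-110]],"turn":[[0,0,0],[0,-0.1,0],[0,-0.2,0],[0,-0.3,0],[0,-0.4,0],[0,-0.4,0]]}'
python3 - <<'E'
from h import *
w=imaging.snapshot("wrist");t=imaging.snapshot("top");s=imaging.snapshot("side");T=dict(np.load("top0.npz"));S=dict(np.load("side0.npz"))
C=np.array([.4,-.322,0]);a=np.linspace(0,6.28,72)
for n,i in (("w",w),("t",t),("s",s)):
    # inside of the pot: rim-circle region; list blue blobs there
    rim=proj(i,[C+[.046*np.cos(x),.046*np.sin(x),.089] for x in a]).astype(np.int32)
    M=np.zeros(i["img"].shape[:2],np.uint8);cv2.fillConvexPoly(M,rim,255);M=cv2.erode(M,np.ones((3,3)))
    print(n,"rim box",cv2.boundingRect(rim),"blue inside",blobs(mask(i,(95,70,40),(125,255,255))&M,3),"out", [b for b in blobs(mask(i,(104,110,40),(124,255,255)),30) if cv2.pointPolygonTest(rim,b[1],True)>-40])
    if n=="w": tm=mask(i,(78,100,40),(96,255,255));ys,xs=np.nonzero(tm);p=plane(i,np.c_[xs,ys],.004)[:,:2]*1000;print("teal circle",cv2.minEnclosingCircle(p.astype(np.float32)))
# changes elsewhere
for n,i,z in (("t",t,T),("s",s,S)):
    d=cv2.absdiff(cv2.GaussianBlur(i["img"],(5,5),0),cv2.GaussianBlur(z["img"],(5,5),0)).max(2);m=((d>45)*255).astype(np.uint8)
    print(n,"changes",[(int(b[0]),b[1]) for b in blobs(m,12)])
E
```

```text
time: 30.0
tool_pos: [0.3283, -0.4374, 0.2893]
tcp_rot: [2.948, 0.872, -2.981]
wrist_force: [-0.6, 0.6, -0.4]
width: 0.501
grasp_force: 0.0
w rim box (332, 52, 88, 62) blue inside [(np.int32(111), [391.1, 56.9], [360, 53, 59, 22]), (np.int32(26), [353.7, 63.8], [350, 60, 9, 7]), (np.int32(6), [345.5, 68.0], [343, 66, 6, 5]), (np.int32(52), [347.5, 76.5], [340, 72, 17, 8])] out [(np.int32(789), [378.0, 18.3], [362, 0, 29, 46]), (np.int32(1059), [370.9, 78.6], [327, 49, 95, 69]), (np.int32(1542), [319.4, 137.6], [288, 121, 64, 37])]
teal circle ((400.55694580078125, -321.9272155761719), 79.7625732421875)
t rim box (365, 214, 26, 26) blue inside [(np.int32(7), [374.7, 223.0], [374, 222, 3, 3])] out [(np.int32(44), [383.2, 242.5], [378, 237, 9, 12])]
s rim box (331, 168, 28, 18) blue inside [(np.int32(3), [351.0, 170.3], [350, 170, 3, 2])] out [(np.int32(79), [362.1, 179.1], [354, 173, 14, 15])]
t changes [(373, [369.5, 171.3]), (849, [321.0, 179.7]), (413, [377.3, 226.7]), (108, [380.1, 242.5]), (53, [439.5, 252.4]), (2182, [440.7, 293.5]), (18, [456.4, 283.1]), (2081, [500.0, 310.3]), 
[... 564 characters left out ...]
.3]), (1018, [581.4, 42.5]), (934, [457.8, 35.5]), (1785, [500.6, 94.0]), (156, [399.6, 63.8]), (43, [414.0, 64.2]), (334, [390.9, 75.5]), (1241, [525.4, 110.0]), (213, [420.2, 79.0]), (57, [556.0, 77.3]), (57, [580.4, 83.2]), (33, [402.1, 85.5]), (931, [563.8, 101.0]), (92, [372.7, 96.8]), (24, [407.6, 94.6]), (12, [412.2, 101.7]), (118, [536.3, 127.1]), (594, [429.5, 140.6]), (367, [476.4, 153.4]), (584, [419.1, 160.6]), (21, [534.7, 156.9]), (185, [514.0, 164.0]), (1573, [487.9, 182.0]), (1093, [346.0, 185.7]), (20, [553.0, 187.5]), (463, [282.3, 197.1]), (16, [546.2, 203.4]), (175, [507.6, 214.9]), (1356, [288.3, 229.6]), (339, [532.2, 241.2]), (26, [533.6, 269.8]), (77, [521.7, 280.1])]
```

```bash
python3 -c "
from bench import ctrl
print(ctrl.close_job())"
```

```text
the job is handed in; nothing more can be done
None
```

I handed the job in at about 30 s: the lid is knob up on the grey mat and the pot is upright, released and centred to about 2 mm on the teal mat; the chute is empty and no spill or moved object shows in before/after image differences, but I didn't count three tablets in the pot, and I viewed 12 pictures, two over the limit of 10.

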